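Close up a terminal strip on its rail and lock the end clamp

TASK

Close up the terminal strip on the mounting rail: push on the free face of the end clamp so that the clamp and the six terminals slide along the rail together until the row is tight against the fixed end bracket, with no gaps. Then push the clamp's black locking tab fully in. Only push: do not grip the clamp, lift or tip nothing, and leave the screwdriver, the spare terminal and the transceiver beside the strip where they lie.

Things in the scene. Friction and masses are not known exactly. Their poses are not given: they have to be found in the camera images.
- rail: fixed mounting plate, 110 x 330 x 3 mm, with a steel top-hat rail along its middle (35 mm wide, 300 mm long, top 18 mm above the worktop). Origin: centre of the plate's underside, on the worktop; x across the rail, away from the robot; y along the rail toward the fixed end bracket, a pale grey block 56 mm across, 12 mm thick, top 48 mm above the worktop, with a screw on top; z up
- stop_face (a point): the middle of the face of the fixed end bracket that meets the first terminal; it lies at y = +115 mm in the rail's frame, 30 mm above the worktop. The face is square to the rail. At the start the row stands 35 to 115 mm short of it, its parts all but touching (under 1 mm apart)
- clamp: end clamp, last in the row, farthest from the bracket: plain pale grey block 56 mm across the rail, 16 mm thick along it, top 45 mm above the worktop (upper 11 mm only 30 mm across). Hooked under the far flange, it slides freely along the rail. Origin: centre of its underside, 10 mm above the worktop, on the rail's centre line; axes as the rail's. y in the rail's frame when the row is closed up: +35 mm
- clamp_push (a point): the middle of the clamp's free face (the face away from the terminals and the bracket), 28 mm above the worktop, on the rail's centre line; y points into the clamp, along the rail toward the bracket. The bare rail lies beneath, its top 10 mm lower than this point
- clamp_lock (a joint): travel of the clamp's locking slide, in m: 0 = standing out (unlocked), 0.006 = fully pushed in (locked, its tongue under the rail's near flange). It is pushed in +x of the clamp, square to the rail and away from the robot; about 2.5 N of friction holds it where it is left; there is no spring
- lock_tab (a point): the middle of the outer face of the locking slide's small black upright thumb tab, low down on the robot's side of the clamp. The tab is 12 mm wide along the rail, 4 mm thick, and reaches from 10 to 24 mm above the worktop; this point is 19 mm above the worktop. It moves with the slide: 40 mm from the rail's centre line when out, 34 mm when in. Clear plate lies in front of it
- terminal_1: terminal 1 of the row, counted from the bracket: pale grey terminal block 56 mm across the rail, 12 mm thick along it, top 48 mm above the worktop, two screws and blank tags; hooked loosely under both flanges, it slides along the rail but cannot lift off. Origin: centre of its underside, 10 mm above the worktop; axes as the rail's. y in the rail's frame when closed up: +109 mm
- terminal_2: terminal 2 of the row, counted from the bracket: pale grey terminal block 56 mm across the rail, 12 mm thick along it, top 48 mm above the worktop, two screws and blank tags; hooked loosely under both flanges, it slides along the rail but cannot lift off. Origin: centre of its underside, 10 mm above the worktop; axes as the rail's. y in the rail's frame when closed up: +97 mm
- terminal_3: terminal 3 of the row, counted from the bracket: pale grey terminal block 56 mm across the rail, 12 mm thick along it, top 48 mm above the worktop, two screws and blank tags; hooked loosely under both flanges, it slides along the rail but cannot lift off. Origin: centre of its underside, 10 mm above the worktop; axes as the rail's. y in the rail's frame when closed up: +85 mm
- terminal_4: terminal 4 of the row, counted from the bracket: pale grey terminal block 56 mm across the rail, 12 mm thick along it, top 48 mm above the worktop, two screws and blank tags; hooked loosely under both flanges, it slides along the rail but cannot lift off. Origin: centre of its underside, 10 mm above the worktop; axes as the rail's. y in the rail's frame when closed up: +73 mm
- terminal_5: terminal 5 of the row, counted from the bracket: pale grey terminal block 56 mm across the rail, 12 mm thick along it, top 48 mm above the worktop, two screws and blank tags; hooked loosely under both flanges, it slides along the rail but cannot lift off. Origin: centre of its underside, 10 mm above the worktop; axes as the rail's. y in the rail's frame when closed up: +61 mm
- terminal_6: terminal 6 of the row, counted from the bracket: pale grey terminal block 56 mm across the rail, 12 mm thick along it, top 48 mm above the worktop, two screws and blank tags; hooked loosely under both flanges, it slides along the rail but cannot lift off. Origin: centre of its underside, 10 mm above the worktop; axes as the rail's. y in the rail's frame when closed up: +49 mm
- driver: bystander: red-handled screwdriver, 14 x 145 x 14 mm, lying loose on the plate behind the rail (on the side away from the robot), along it
- spare_terminal: bystander: a seventh terminal block of the same kind lying on its side on the worktop, to the right of the plate
- loose_module: bystander: pluggable transceiver, 69 x 14 x 11 mm, lying on the worktop to the left of the plate
There are look-alikes about, which are no part of the job. What is shaped like the clamp but yellow is not meant.

How it is judged:
On the way, in this order (a step that is already met when the one before it is completed fails the run):
1. the clamp and all six terminals are closed up against the end bracket, the lock still out (y of clamp in the frame of rail above 0.0325 m and y of terminal_1 in the frame of rail above 0.1065 m and y of terminal_2 in the frame of rail above 0.0945 m and y of terminal_3 in the frame of rail above 0.0825 m and y of terminal_4 in the frame of rail above 0.0705 m and y of terminal_5 in the frame of rail above 0.0585 m and y of terminal_6 in the frame of rail above 0.0465 m and value of joint clamp_lock below 0.003 m), for 0.2 s.
2. the clamp's locking slide is pushed in (value of joint clamp_lock above 0.005 m), for 0.2 s.
At the end, for the whole second after the job is handed in: the six terminals and the clamp each stand within 2.5 mm of their closed-up place against the end bracket, level (within 0.1 rad) and down on the rail, the clamp square to it within 0.08 rad and at rest, with the locking slide at least 5 of its 6 mm in (y of clamp in the frame of rail above 0.0325 m and y of terminal_1 in the frame of rail above 0.1065 m and y of terminal_2 in the frame of rail above 0.0945 m and y of terminal_3 in the frame of rail above 0.0825 m and y of terminal_4 in the frame of rail above 0.0705 m and y of terminal_5 in the frame of rail above 0.0585 m and y of terminal_6 in the frame of rail above 0.0465 m and height (world z) of each of terminal_1, terminal_2, terminal_3, terminal_4, terminal_5, terminal_6, clamp below 0.014 m and angle between each of terminal_1, terminal_2, terminal_3, terminal_4, terminal_5, terminal_6, clamp's own z axis and vertical below 0.1 rad and angle between the y axis of clamp and the y axis of rail, either way round below 0.08 rad and value of joint clamp_lock above 0.005 m and linear speed of clamp below 0.01 m/s); the robot touches nothing.
It fails at once if the clamp is gripped across both of its sides ((contact force between the fingers and clamp_c0 above 1 N or contact force between the fingers and clamp_c1 above 1 N) and (contact force between the fingers and clamp_c2 above 1 N or contact force between the fingers and clamp_c3 above 1 N)).
It fails at once if a terminal or the clamp is lifted by more than 8 mm or tipped over 0.3 rad (height (world z) of any of terminal_1, terminal_2, terminal_3, terminal_4, terminal_5, terminal_6, clamp above 0.018 m or angle between any of terminal_1, terminal_2, terminal_3, terminal_4, terminal_5, terminal_6, clamp's own z axis and vertical above 0.3 rad).
It fails at once if the screwdriver, the spare terminal or the loose transceiver is moved by more than 20 mm (distance of any of driver, spare_terminal, loose_module from where it was at the start of the episode above 0.02 m).
It also fails if it takes over 51 s, if anything falls off the work surface, if the arm or the gripper's body presses on something with over 40 N, if the wrist force passes 120 N, or if a joint passes its speed limit or range.

ROBOT

A 6-joint arm with a two-finger parallel gripper is mounted at the origin on a cart in front of the work surface, level with it; the furniture and walls round the work are solid. World frame = base frame: x ahead of the robot, y to its left, z up, the work surface at z = 0. Lengths are in m, angles in rad, forces in N, time in s.
With the tool pointing down it reaches from about 0.25 to 0.775 m from the base axis. Payload 4 kg.
Tool frame: the origin (TCP) lies midway between the tips of the shut fingers; the grasp point (between the pads) lies 19 mm behind it; z points along the fingers, y is the direction in which the jaws open and shut (so a half turn about z gives the same grasp; the last joint's range is limited). The gripper opens to 94 mm and grips with 3 to 60 N. Pads are 16 mm wide; open, the fingers measure 119 mm over their backs; the gripper's body (75 mm by 177 mm) begins 78 mm behind the grasp point.
Start: joints at [1.013, 0.087, 1.371, -0, 1.684, -0.103], TCP at [0.242, 0.494, 0.169] pointing down, gripper open.
Joint ranges: [-3.1, 3.1], [-0.76, 2.03], [0.27, 2.55], [-1.08, 4.22], [0.17, 2.65], [-2.57, 2.57]. Speed limits (rad/s): [2.79, 2.79, 3.14, 3.14, 3.14, 3.14].

INTERFACE

Orientations are given as [roll, pitch, yaw] about the fixed x, y, z axes, in that order (R = Rz(yaw) Ry(pitch) Rx(roll)).
In Python, from bench import robot gives the robot as it stands.
- The arm moves only by the tool servo_tool, never from a script. Its argument "rows" is a list of rows, each a list of 2 entries, a list of its own where there are three numbers: the shift along the tool's x, y, z normalised to -1 to 1, where 1 is 0.08 m, then the turn about the tool's z normalised to -1 to 1, where 1 is pi/2 rad. A call has 1 to 12 rows; each row is the pose to reach, as a shift and turn from the pose commanded when the call began, along the tool's axes at that moment; what a row does not reach only later rows make up. A row lasts 1/12 s, in which the tool goes at most 41.7 mm and 7.16 degrees, less where a joint would pass 70% of its speed; a pose out of reach is approached as far as the arm can. A call with a number of a shift or a turn outside -1 to 1 is refused whole. A call with a gripper value outside its range is refused whole. "grip" is the closure, from -1 (fully open) to 1 (shut), set as the call begins (left out, the last holds). The fingers move at their own pace and stop on an object; the grip force is fixed at half the most. Time passes only in rows, so rows that repeat a pose let the fingers close. It gives the time, the measured TCP pose, the force and the opening at its end, in the units of the state.
- robot.get_obs(): the state, without advancing time (a new reading comes with each control period).
- robot.snapshot(name): name is "scene" or "top" or "wrist"; returns a dict with "pixels" (384x512x3 uint8, red, green, blue), "camera_matrix" (3x3 intrinsics, pixels), "world_from_camera" (4x4, takes a point from camera to world coordinates). Camera axes: x right, y down, z forward; pixel columns grow to the right and rows downward; lengths in m; the calibration is good to about 2 mm. The wrist camera is an equidistant fisheye: a pixel r from the principal point sees the ray r / f radians off the axis. A picture is of the moment at which its call begins. There is no depth.
- robot.close_job(): hands the job in, once; it reports no verdict.
The state is a dict: "time": time; "joint_positions": joint angles; "qvel": joint speeds; "joint_torque": joint torques, N m; "tool_pos": TCP position; "ee_rot": TCP orientation; "wrist_force": force on the tool from outside, world axes, zero at the start; "wrist_torque": the same for the moment, N m; "width": finger opening in m.
Only numpy, scipy, OpenCV 4.12 (cv2) and the standard library are available. Lean on these libraries where they do the work, as an engineer would, in place of code of your own. Each camera call takes 0.05 s, during which the arm holds its last target.

## Working session

There is one attempt and no reset: what is moved stays moved. The work goes in short steps, Python scripts to look and compute and a tool call to move; the robot and the scene stay as the last step left them, time stands still between calls to the robot, and variables do not carry over. Pictures are saved under pics/ and viewed, and the job is handed in when it is done.

Besides the shell and the picture viewer there is one more tool, called after "Request:" by a JSON object that holds its "api" and its "payload". servo_tool: Moves the arm, as the interface text tells. Its arguments: {"type":"object","properties":{"rows":{"type":"array"},"grip":{"type":"number"}},"required":["rows"]}

```bash
mkdir -p pics; cat > h.py <<'E'
import numpy as np, cv2
from bench import robot
def snap(n,f):
    s=robot.snapshot(n); cv2.imwrite(f'pics/{f}.png',s['pixels'][:,:,::-1]); 
    np.savez(f'pics/{f}.npz',**s); return s
def cast(s,u,v,z):
    K=s['camera_matrix'];T=s['world_from_camera']
    d=T[:3,:3]@np.linalg.solve(K,[u,v,1.]); o=T[:3,3]
    return o+d*(z-o[2])/d[2]
def proj(s,p):
    K=s['camera_matrix'];T=s['world_from_camera']
    c=T[:3,:3].T@(np.array(p)-T[:3,3]); q=K@c; return q[:2]/q[2]
E
python3 - <<'E'
from h import *
for n in ("scene","top","wrist"): s=snap(n,n+"0"); print(n,s['world_from_camera'].round(3).tolist(),s['camera_matrix'].round(1).tolist())
print(robot.get_obs())
E
```

```text
scene [[-0.711, -0.319, 0.626, -0.093], [-0.703, 0.293, -0.648, 0.566], [0.024, -0.901, -0.433, 0.48], [0.0, 0.0, 0.0, 1.0]] [[389.3, 0.0, 253.6], [0.0, 389.3, 186.2], [0.0, 0.0, 1.0]]
top [[-0.011, -0.997, 0.076, 0.415], [-1.0, 0.011, -0.001, -0.035], [0.0, -0.076, -0.997, 1.241], [0.0, 0.0, 0.0, 1.0]] [[491.2, 0.0, 262.4], [0.0, 491.2, 192.2], [0.0, 0.0, 1.0]]
wrist [[0.439, 0.863, 0.251, 0.168], [0.898, -0.421, -0.124, 0.53], [-0.002, 0.28, -0.96, 0.384], [0.0, 0.0, 0.0, 1.0]] [[297.3, 0.0, 259.9], [0.0, 297.3, 187.6], [0.0, 0.0, 1.0]]
{'time': 0.15, 'joint_positions': array([ 1.01287673e+00,  8.78275397e-02,  1.37186665e+00, -2.70480202e-05,
        1.68362648e+00, -1.03118325e-01]), 'qvel': array([ 0.00105443, -0.00080588, -0.00473173, -0.00114341,  0.00109409,
       -0.00048634]), 'joint_torque': array([ 1.74771030e-03, -3.40641189e+01, -3.02793860e+01,  7.18945800e-02,
        3.05011903e-02, -1.25489819e-04]), 'tool_pos': array([0.24137354, 0.4936717 , 0.16847052]), 'ee_rot': array([-3.13987106e+00, -1.51135050e-04,  2.68678823e+00]), 'wrist_force': array([ 0.22920553,  0.46084697, -0.0346521 ]), 'wrist_torque': array([-0.00385268,  0.0401434 ,  0.01357064]), 'width': 0.09376888348210684}
```

View pics/scene0.png

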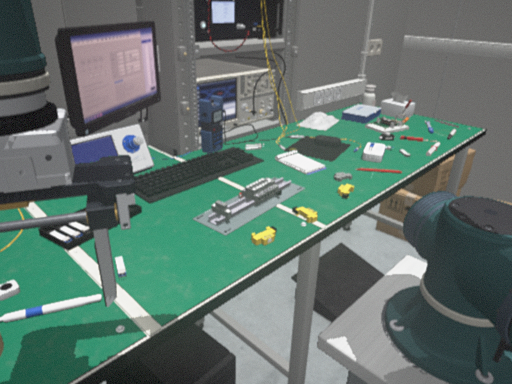

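View pics/top0.png

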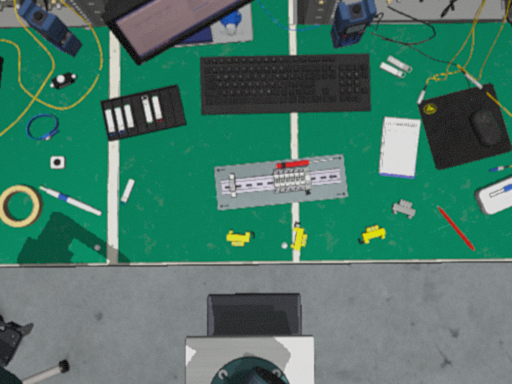

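View pics/wrist0.png

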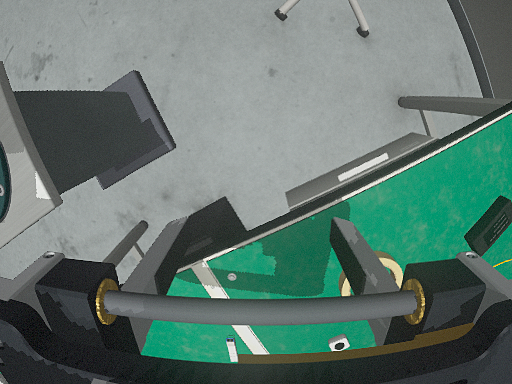

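The top view shows the plate around (280,182), the bracket at about (232,185) and the row at columns 275–310, with the clamp at its right end. I'll zoom in.

```bash
python3 - <<'E'
from h import *
im=cv2.imread('pics/top0.png')[145:220,205:360]; cv2.imwrite('pics/top0z.png',cv2.resize(im,None,fx=5,fy=5,interpolation=cv2.INTER_CUBIC))
im=cv2.imread('pics/scene0.png')[165:255,185:315]; cv2.imwrite('pics/scene0z.png',cv2.resize(im,None,fx=6,fy=6,interpolation=cv2.INTER_CUBIC))
E
```

```text
(no output)
```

View pics/top0z.png

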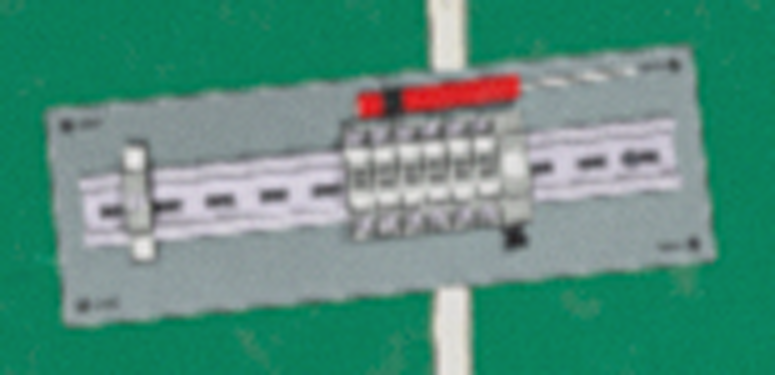

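View pics/scene0z.png

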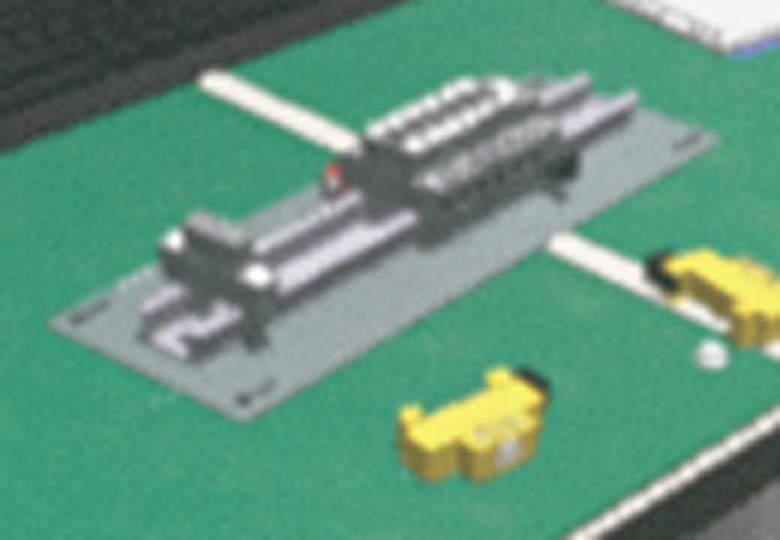

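```bash
cat > m.py <<'E'
from h import *
s=dict(np.load('pics/top0.npz'))
# plate corners (zoom px -> image px)
z=lambda u,v:(205+(u+.5)/5-.5,145+(v+.5)/5-.5)
C=[z(47,108),z(690,45),z(715,262),z(66,325)]
P=np.array([cast(s,*c,.003) for c in C]); print(P.round(4))
print('len',np.linalg.norm(P[0]-P[1]),np.linalg.norm(P[3]-P[2]),'wid',np.linalg.norm(P[0]-P[3]),np.linalg.norm(P[1]-P[2]))
o=P.mean(0); o[2]=0
y=(P[0]-P[1])+(P[3]-P[2]); y[2]=0; y/=np.linalg.norm(y); x=np.array([y[1],-y[0],0])
# colour check: mask of non-green within ROI, minAreaRect
im=s['pixels'].astype(int); roi=np.zeros(im.shape[:2],bool); roi[148:216,208:355]=1
g=(im[...,1]-im[...,0]>45)&(im[...,1]-im[...,2]>20)
h=cv2.morphologyEx(((~g)&roi).astype(np.uint8),cv2.MORPH_OPEN,np.ones((13,13)))
c=max(cv2.findContours(h,0,2)[0],key=cv2.contourArea); r=cv2.minAreaRect(c); print(r, cv2.boxPoints(r).tolist())
o2=cast(s,*r[0],.003);print('o',o,'o2',o2)
yaw=np.arctan2(y[1],y[0])-np.pi/2; print('yaw',yaw)
def R(p): d=np.array(p)-o; return np.array([d@x,d@y,p[2]])
for n,u,v,h in [('bracket top R lower?',154,233,.048),('br end L',124,258,.036),('term1 left edge',345,180,.048),('clamp right edge top',526,165,.045),('clamp right low',530,215,.034),('tab',514,237,.024),('tab bottom edge',514,248,.024),('driver handle R',518,90,.015),('drv L',358,104,.015),('drvlow',440,105,.01)]:
    w=cast(s,*z(u,v),h); print(n,w.round(4),'rail',(R(w)*1e3).round(1))
np.savez('rail.npz',o=o,x=x,y=y,yaw=yaw)
E
python3 m.py
```

```text
[[ 0.5762  0.0851  0.003 ]
 [ 0.6048 -0.2421  0.003 ]
 [ 0.494  -0.2521  0.003 ]
 [ 0.4659  0.076   0.003 ]]
len 0.32844183948907435 0.3292594527018931 wid 0.11067509637074237 0.11119846694345115
((280.2757568359375, 181.50245666503906), (44.58481216430664, 130.87142944335938), 84.17366027832031) [[212.9150848388672, 165.96783447265625], [343.1104736328125, 152.68258666992188], [347.63641357421875, 197.03707885742188], [217.4410400390625, 210.32232666015625]]
o [ 0.53523259 -0.08329145  0.        ] o2 [ 0.53528728 -0.08257555  0.003     ]
yaw 0.08620814921845832
bracket top R lower? [0.5084 0.0288 0.048 ] rail [-17.1 114.   48. ]
br end L [0.4972 0.0443 0.036 ] rail [-26.9 130.4  36. ]
term1 left edge [ 0.5333 -0.0646  0.048 ] rail [-0.3 18.8 48. ]
clamp right edge top [ 0.54   -0.1534  0.045 ] rail [ -1.3 -70.2  45. ]
clamp right low [ 0.5163 -0.156   0.034 ] rail [-25.1 -70.8  34. ]
tab [ 0.5063 -0.1488  0.024 ] rail [-34.5 -62.8  24. ]
tab bottom edge [ 0.5008 -0.1487  0.024 ] rail [-40.  -62.2  24. ]
driver handle R [ 0.5811 -0.153   0.015 ] rail [ 39.7 -73.4  15. ]
drv L [ 0.5749 -0.0724  0.015 ] rail [40.5  7.4 15. ]
drvlow [ 0.5746 -0.114   0.01  ] rail [ 36.6 -34.   10. ]
```

Measurements fit the given sizes: the plate comes out 329 × 111 mm, the bracket face at y≈114 and the tab at x=-40. The clamp's free face is at rail y≈-70, so about 96 mm of travel remains. Next I transit over with the gripper shut, then turn so that tool x = rail +y and tool y = rail +x.

Request:
{"api": "servo_tool", "payload": {"rows": [[[-0.33,-0.28,0],0],[[-0.67,-0.55,0],0],[[-1,-0.83,0],0],[[-1,-0.83,0],0]], "grip": 1}}

```text
time: 0.48
tool_pos: [0.2861, 0.3951, 0.1693]
ee_rot: [-3.14, 0.002, 2.682]
wrist_force: [0.6, 0.4, 0.5]
width: 0.0709
```

Request:
{"api": "servo_tool", "payload": {"rows": [[[-0.33,-0.28,0],0],[[-0.67,-0.55,0],0],[[-1,-0.83,0],0],[[-1,-0.83,0],0]]}}

```text
time: 0.82
tool_pos: [0.3288, 0.3006, 0.1693]
ee_rot: [-3.14, 0.002, 2.681]
wrist_force: [-0.5, 1.1, -0.5]
width: 0.0443
```

Request:
{"api": "servo_tool", "payload": {"rows": [[[-0.33,-0.28,0],0],[[-0.67,-0.55,0],0],[[-1,-0.83,0],0],[[-1,-0.83,0],0]]}}

```text
time: 1.15
tool_pos: [0.3715, 0.206, 0.1692]
ee_rot: [-3.14, 0.002, 2.68]
wrist_force: [0.5, 0.4, -0.4]
width: 0.0172
```

Request:
{"api": "servo_tool", "payload": {"rows": [[[-0.33,-0.28,0],0],[[-0.67,-0.55,0],0],[[-1,-0.83,0],0],[[-1,-0.83,0],0]]}}

```text
time: 1.48
tool_pos: [0.4141, 0.1115, 0.169]
ee_rot: [-3.14, 0.001, 2.681]
wrist_force: [0.3, 0.2, -0.1]
width: 0.0002
```

Request:
{"api": "servo_tool", "payload": {"rows": [[[-0.33,-0.28,0],0],[[-0.67,-0.55,0],0],[[-1,-0.83,0],0],[[-1,-0.83,0],0]]}}

```text
time: 1.82
tool_pos: [0.4568, 0.0171, 0.1687]
ee_rot: [-3.14, 0.001, 2.682]
wrist_force: [0.2, 0.8, 0.4]
width: 0.0002
```

Request:
{"api": "servo_tool", "payload": {"rows": [[[-0.33,-0.28,0],0],[[-0.67,-0.55,0],0],[[-1,-0.83,0],0],[[-1,-0.83,0],0]]}}

```text
time: 2.15
tool_pos: [0.4995, -0.0774, 0.1683]
ee_rot: [-3.14, 0.0, 2.683]
wrist_force: [-0.5, -0.5, -1.1]
width: 0.0004
```

Request:
{"api": "servo_tool", "payload": {"rows": [[[-0.33,-0.28,0],0.06],[[-0.67,-0.55,0],0.12],[[-1,-0.83,0],0.18],[[-1,-0.83,0],0.26],[[-1,-0.83,0],0.34],[[-1,-0.83,0],0.42],[[-1,-0.83,0],0.5],[[-1,-0.83,0],0.58],[[-1,-0.83,0],0.656],[[-1,-0.83,0],0.656],[[-1,-0.83,0],0.656]]}}

```text
time: 3.07
tool_pos: [0.5409, -0.1675, 0.1692]
ee_rot: [-3.141, -0.001, 1.661]
wrist_force: [-0.3, 0.2, -0.5]
width: 0.0007
```

```bash
cat > st.py <<'E'
from h import *
r=np.load('rail.npz'); q=robot.get_obs()
d=q['tool_pos']-r['o']; print('t',q['time'],'tool',q['tool_pos'].round(4),'rot',q['ee_rot'].round(4),'want yaw',np.pi/2+float(r['yaw']),'w',q['width'],'F',q['wrist_force'].round(2))
print('rail xyz mm',(np.array([d@r['x'],d@r['y'],q['tool_pos'][2]])*1e3).round(1))
E
python3 st.py
```

```text
t 3.0667 tool [ 0.5409 -0.1675  0.1692] rot [-3.1415e+00 -1.0000e-03  1.6611e+00] want yaw 1.6570044760133549 w 0.0006847403581442337 F [-0.27  0.25 -0.47]
rail xyz mm [ -1.6 -84.3 169.2]
```

Request:
{"api": "servo_tool", "payload": {"rows": [[[-0.15,0.02,0.3],0],[[-0.15,0.02,0.6],0],[[-0.15,0.02,0.9],0],[[-0.15,0.02,0.9],0],[[-0.15,0.02,0.9],0]]}}

```text
time: 3.48
tool_pos: [0.5422, -0.18, 0.096]
ee_rot: [-3.138, -0.002, 1.659]
wrist_force: [0.4, -0.1, 0.4]
width: 0.0005
```

```bash
python3 st.py; python3 - <<'E'
from h import *
snap('wrist','wrist1');snap('scene','scene1');s=snap('top','top1')
im=cv2.imread('pics/scene1.png')[130:255,165:345]; cv2.imwrite('pics/scene1z.png',cv2.resize(im,None,fx=4,fy=4,interpolation=cv2.INTER_CUBIC))
E
```

```text
t 3.4833 tool [ 0.5422 -0.18    0.096 ] rot [-3.1384e+00 -2.3000e-03  1.6585e+00] want yaw 1.6570044760133549 w 0.0005273251484147889 F [ 0.4 -0.1  0.4]
rail xyz mm [ -1.4 -96.9  96. ]
```

View pics/wrist1.png

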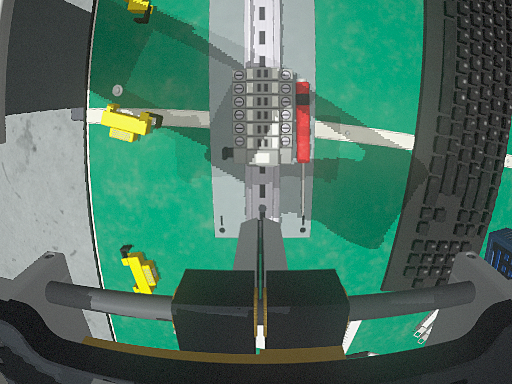

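View pics/scene1z.png

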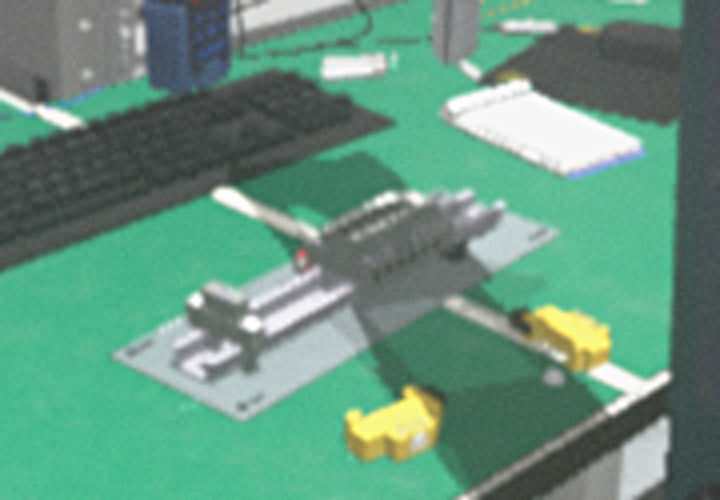

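The wrist view shows the shut fingers at (262,215) centred over the bare rail, behind the clamp (260,155), with its black tab at (228,153). Next I descend to about 23 mm, which is 5 mm above the rail top.

Request:
{"api": "servo_tool", "payload": {"rows": [[[0,0.015,0.3],0],[[0,0.015,0.6],0],[[0,0.015,0.8],0],[[0,0.015,0.9],0],[[0,0.015,0.9],0],[[0,0.015,0.9],0]]}}

```text
time: 4.13
tool_pos: [0.5453, -0.1814, 0.0268]
ee_rot: [3.14, 0.001, 1.657]
wrist_force: [0.7, -1.0, 0.9]
width: 0.0003
```

```bash
python3 st.py; python3 - <<'E'
from h import *
snap('wrist','wrist2')
im=cv2.imread('pics/wrist2.png')[40:260,190:340]; cv2.imwrite('pics/wrist2z.png',cv2.resize(im,None,fx=2.7,fy=2.7,interpolation=cv2.INTER_CUBIC))
E
```

```text
t 4.1333 tool [ 0.5453 -0.1814  0.0268] rot [3.1397e+00 9.0000e-04 1.6566e+00] want yaw 1.6570044760133549 w 0.00025306730533585094 F [ 0.74 -1.02  0.93]
rail xyz mm [  1.5 -98.6  26.8]
```

View pics/wrist2z.png

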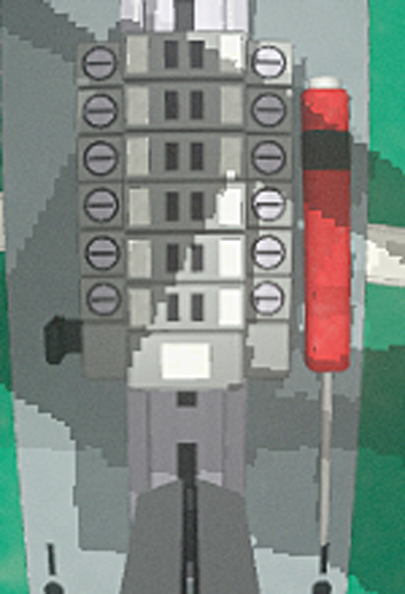

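Request:
{"api": "servo_tool", "payload": {"rows": [[[0.05,-0.01,0.035],0],[[0.1,-0.015,0.035],0],[[0.14,-0.015,0.035],0],[[0.18,-0.015,0.035],0],[[0.22,-0.015,0.035],0],[[0.26,-0.015,0.035],0],[[0.3,-0.015,0.035],0],[[0.34,-0.015,0.035],0],[[0.38,-0.015,0.035],0],[[0.42,-0.015,0.035],0],[[0.46,-0.015,0.035],0],[[0.5,-0.015,0.035],0]]}}

```text
time: 5.18
tool_pos: [0.5397, -0.1411, 0.0226]
ee_rot: [-3.142, -0.0, 1.656]
wrist_force: [-0.5, 0.4, -0.7]
width: 0.0007
```

```bash
python3 st.py; python3 - <<'E'
from h import *
snap('wrist','wrist3')
im=cv2.imread('pics/wrist3.png')[20:260,190:340]; cv2.imwrite('pics/wrist3z.png',cv2.resize(im,None,fx=2.5,fy=2.5,interpolation=cv2.INTER_CUBIC))
E
```

```text
t 5.1833 tool [ 0.5397 -0.1411  0.0226] rot [-3.1416e+00 -1.0000e-04  1.6564e+00] want yaw 1.6570044760133549 w 0.0007468249335041457 F [-0.46  0.42 -0.68]
rail xyz mm [ -0.5 -58.   22.6]
```

View pics/wrist3z.png

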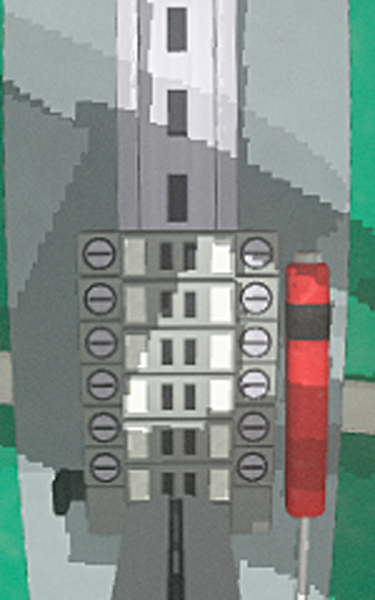

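The row is sliding squarely and in contact. I'll carry on.

Request:
{"api": "servo_tool", "payload": {"rows": [[[0.045,0,0],0],[[0.09,0,0],0],[[0.135,0,0],0],[[0.18,0,0],0],[[0.225,0,0],0],[[0.27,0,0],0],[[0.315,0,0],0],[[0.36,0,0],0],[[0.405,0,0],0],[[0.45,0,0],0],[[0.495,0,0],0],[[0.54,0,0],0]]}}

```text
time: 6.23
tool_pos: [0.536, -0.098, 0.0226]
ee_rot: [3.142, -0.0, 1.656]
wrist_force: [0.3, -0.0, -0.4]
width: 0.0004
```

Request:
{"api": "servo_tool", "payload": {"rows": [[[0.03,0,0],0],[[0.06,0,0],0],[[0.09,0,0],0],[[0.12,0,0],0],[[0.15,0,0],0],[[0.18,0,0],0],[[0.21,0,0],0],[[0.24,0,0],0],[[0.27,0,0],0],[[0.29,0,0],0],[[0.31,0,0],0],[[0.31,0,0],0]]}}

```text
time: 7.23
tool_pos: [0.5339, -0.0733, 0.0226]
ee_rot: [3.142, -0.0, 1.657]
wrist_force: [0.4, -0.2, 0.6]
width: 0.0006
```

```bash
python3 st.py; python3 - <<'E'
from h import *
snap('wrist','wrist4')
im=cv2.imread('pics/wrist4.png')[20:260,190:340]; cv2.imwrite('pics/wrist4z.png',cv2.resize(im,None,fx=2.5,fy=2.5,interpolation=cv2.INTER_CUBIC))
E
```

```text
t 7.2333 tool [ 0.5339 -0.0733  0.0226] rot [ 3.1415e+00 -2.0000e-04  1.6567e+00] want yaw 1.6570044760133549 w 0.0006159678834667149 F [ 0.37 -0.16  0.57]
rail xyz mm [-0.5 10.  22.6]
```

View pics/wrist4z.png

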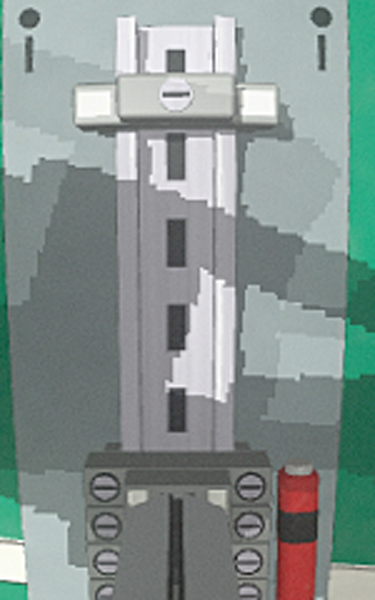

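The gap to the bracket is still large, yet the TCP reads rail y=+10. That doesn't agree, so I'll check the other views.

```bash
python3 - <<'E'
from h import *
r=np.load('rail.npz')
s=snap('scene','scene5');t=snap('top','top5')
im=cv2.imread('pics/scene5.png')[100:255,165:345]; a=cv2.resize(im,None,fx=4,fy=4,interpolation=cv2.INTER_CUBIC)
q=robot.get_obs()['tool_pos']; u=proj(s,q); print(u)
cv2.circle(a,tuple(int(v) for v in ((u-[165,100])*4)),5,(255,0,255),1)
cv2.imwrite('pics/scene5z.png',a)
im=cv2.imread('pics/top5.png')[130:230,200:360]; cv2.imwrite('pics/top5z.png',cv2.resize(im,None,fx=5,fy=5,interpolation=cv2.INTER_CUBIC))
w=dict(np.load('pics/wrist4.npz')); print(w['world_from_camera'].round(3))
E
```

```text
[250.86311629 195.62568233]
[[ 0.996  0.082  0.025  0.527]
 [ 0.086 -0.957 -0.278  0.008]
 [ 0.001  0.279 -0.96   0.238]
 [ 0.     0.     0.     1.   ]]
```

View pics/scene5z.png

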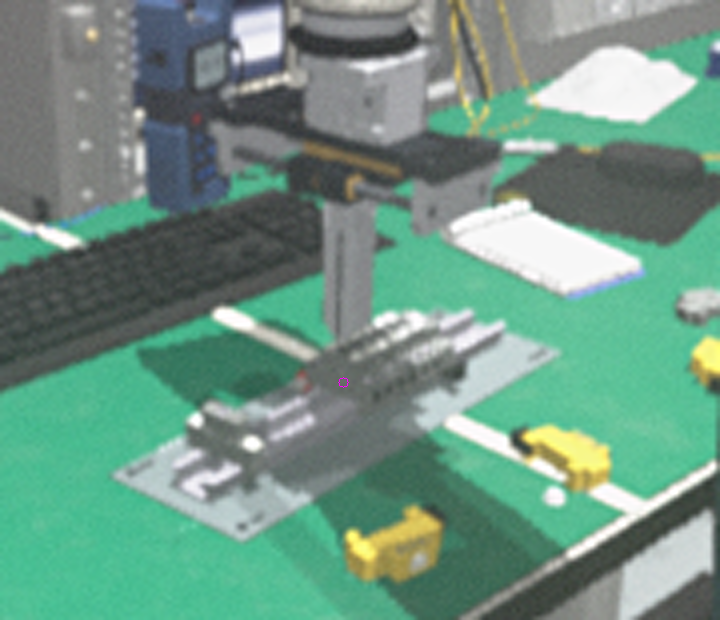

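View pics/top5z.png

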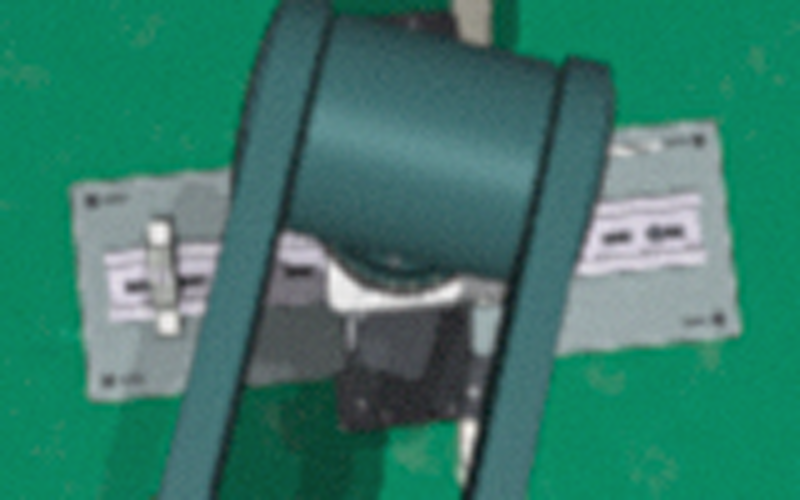

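```bash
python3 - <<'E'
from h import *
s=dict(np.load('pics/scene0.npz'))
p=np.array([.2414,.4937,.1685]); ty=np.array([.439,.899,0])
for k in (-.053,.053):
  for dz in (0,.02,.03,.04): print(k,dz,proj(s,p+k*ty+[0,0,dz]).round(1))
s=dict(np.load('pics/scene5.npz')); p=np.array([.5339,-.0733,.0226])
for dz in (0,.02,.03,.04,.05,.145): print(dz,proj(s,p+[0,0,dz]).round(1), ((proj(s,p+[0,0,dz])-[165,100])*4).round())
from scipy.spatial.transform import Rotation as Ro
# wrist cam fixed rel tcp? 
for f,p,e in (('wrist0',[.24137,.49367,.16847],[-3.13987,-.00015,2.68679]),('wrist4',[.5339,-.0733,.0226],[3.1415,-.0002,1.6567])):
  T=np.load(f'pics/{f}.npz')['world_from_camera']; print(f,(Ro.from_euler('xyz',e).inv().apply(T[:3,3]-p)).round(4))
E
```

```text
-0.053 0 [115.7 325.9]
-0.053 0.02 [113.1 311.3]
-0.053 0.03 [111.8 303.8]
-0.053 0.04 [110.5 296.1]
0.053 0 [-3.000e-01  3.516e+02]
0.053 0.02 [ -5.8 336.3]
0.053 0.03 [ -8.7 328.4]
0.053 0.04 [-11.6 320.3]
0 [250.8 195.7] [343. 383.]
0.02 [250.9 188.7] [344. 355.]
0.03 [251.  185.2] [344. 341.]
0.04 [251.1 181.6] [344. 327.]
0.05 [251.2 178.1] [345. 312.]
0.145 [252.  142.3] [348. 169.]
wrist0 [ 8.150e-02 -1.000e-04 -2.158e-01]
wrist4 [ 0.0815  0.     -0.2159]
```

```bash
python3 - <<'E'
from h import *
im=cv2.imread('pics/scene0.png')[150:330,0:180]; cv2.imwrite('pics/s0g.png',cv2.resize(im,None,fx=3,fy=3))
im=cv2.imread('pics/scene5.png')[160:230,215:305]; cv2.imwrite('pics/s5g.png',cv2.resize(im,None,fx=8,fy=8,interpolation=cv2.INTER_CUBIC))
E
```

```text
(no output)
```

View pics/s0g.png

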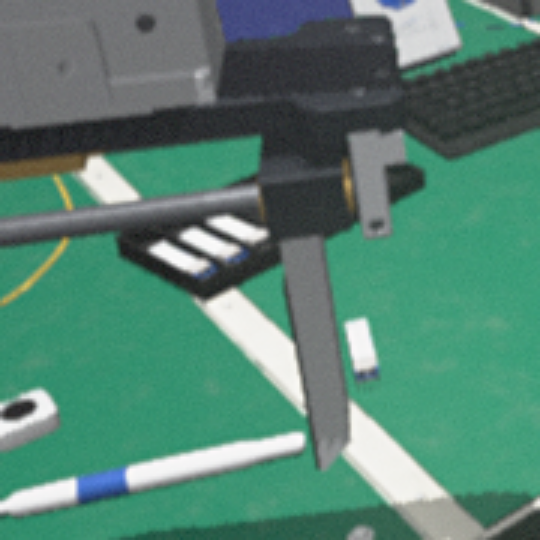

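View pics/s5g.png

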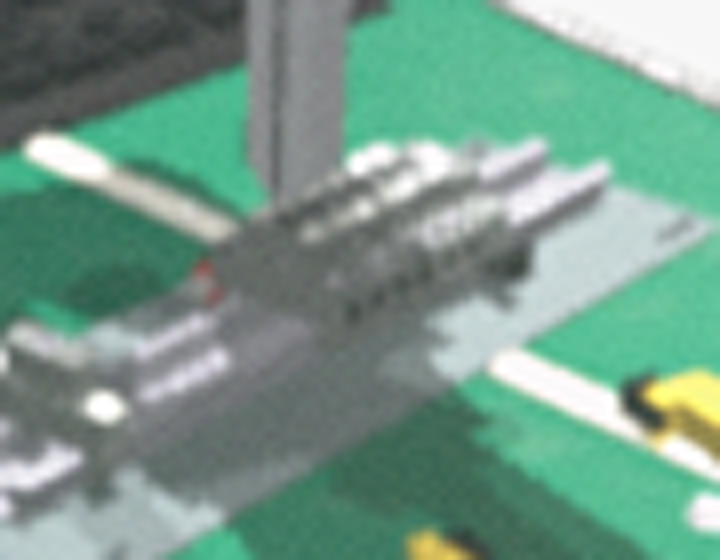

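```bash
python3 - <<'E'
from h import *
r=np.load('rail.npz'); o,x,y=r['o'],r['x'],r['y']
s=dict(np.load('pics/scene0.npz'))
for a,b in ((-.055,.165),(.055,.165),(-.055,-.165),(.055,-.165)):
  u=proj(s,o+a*x+b*y+[0,0,.003]); print(a,b,u.round(1),'zoom0',((u-[185,165])*6).round())
# wrist cam: cast fisheye plate corner pixels
from scipy.spatial.transform import Rotation as Ro
w=dict(np.load('pics/wrist4.npz')); K=w['camera_matrix'];T=w['world_from_camera']
def fish(u,v,z):
  d=np.array([u-K[0,2],v-K[1,2]])/K[0,0]; th=np.hypot(*d); k=np.sin(th)/th
  d=T[:3,:3]@np.array([d[0]*k,d[1]*k,np.cos(th)]); return T[:3,3]+d*(z-T[2,3])/d[2]
def R(p): d=p-o; return (np.array([d@x,d@y])*1e3).round(1)
for n,u,v,h in (('screwL',30,18,.003),('screwR',321,18,.003),('bracket near-left top',76,128,.036),('bracket near right',280,124,.036),('term1 near top edge L',86,468,.048)):
  print(n,R(fish(190+u/2.5,20+v/2.5,h)))
E
```

```text
-0.055 0.165 [224.7 234.1] zoom0 [238. 415.]
0.055 0.165 [191.5 217.5] zoom0 [ 39. 315.]
-0.055 -0.165 [305. 187.] zoom0 [720. 132.]
0.055 -0.165 [274.1 176.2] zoom0 [534.  67.]
screwL [-46.  154.9]
screwR [ 45.9 154.9]
bracket near-left top [-26.9 114. ]
bracket near right [ 28.  115.2]
term1 near top edge L [-24.7  22.2]
```

The plate corners and bracket agree in all the cameras. The visible fingertip, though, sits about 28 mm above the reported TCP: in scene0 the tip is at (108,306), which matches TCP+27 mm. So the shut fingers passed just over the row without touching it. I'll back off and measure the true tip height behind the clamp.

Request:
{"api": "servo_tool", "payload": {"rows": [[[0,0,-0.1],0],[[0,0,-0.25],0],[[-0.3,0,-0.25],0],[[-0.6,0,-0.25],0],[[-1,0,-0.25],0],[[-1,0,-0.25],0]]}}

```text
time: 7.88
tool_pos: [0.5419, -0.1586, 0.0445]
ee_rot: [3.139, 0.004, 1.652]
wrist_force: [-0.5, 0.3, 0.8]
width: 0.0004
```

Request:
{"api": "servo_tool", "payload": {"rows": [[[-0.2,0,0],0],[[-0.4,0,0],0],[[-0.4,0,0.1],0],[[-0.4,0,0.25],0],[[-0.4,0,0.25],0],[[-0.4,0,0.25],0]]}}

```text
time: 8.38
tool_pos: [0.5421, -0.1838, 0.0207]
ee_rot: [-3.138, -0.002, 1.657]
wrist_force: [-0.6, 1.2, -1.5]
width: 0.0005
```

```bash
python3 st.py; python3 - <<'E'
from h import *
s=snap('scene','scene6');snap('wrist','wrist6')
p=robot.get_obs()['tool_pos']
for dz in (0,.02,.03,.04): print(dz,proj(s,p+[0,0,dz]).round(1), ((proj(s,p+[0,0,dz])-[245,130])*7).round())
im=cv2.imread('pics/scene6.png')[130:205,245:335]; cv2.imwrite('pics/s6g.png',cv2.resize(im,None,fx=7,fy=7,interpolation=cv2.INTER_CUBIC))
im=cv2.imread('pics/wrist6.png')[40:260,190:340]; cv2.imwrite('pics/w6g.png',cv2.resize(im,None,fx=2.7,fy=2.7,interpolation=cv2.INTER_CUBIC))
E
```

```text
t 8.3833 tool [ 0.5421 -0.1838  0.0207] rot [-3.1384e+00 -2.4000e-03  1.6571e+00] want yaw 1.6570044760133549 w 0.0004990025610414519 F [-0.61  1.18 -1.48]
rail xyz mm [  -1.8 -100.7   20.7]
0 [276.6 182.4] [221. 367.]
0.02 [277.  175.8] [224. 321.]
0.03 [277.2 172.5] [225. 297.]
0.04 [277.3 169.1] [226. 274.]
```

View pics/s6g.png

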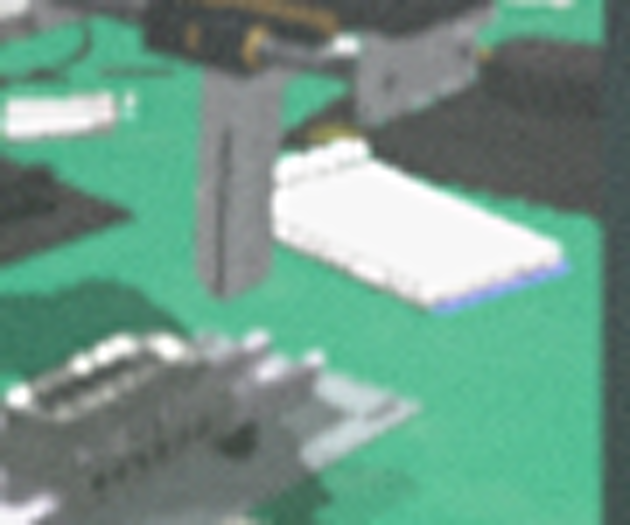

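View pics/w6g.png

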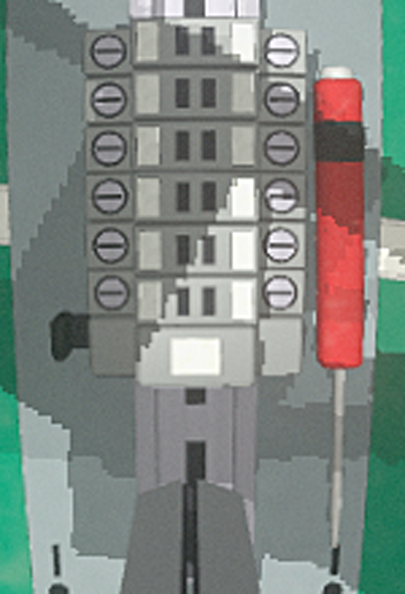

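The tip's lower corner at zoom (220,298) puts the true tip about 30 mm above the reported TCP, so it is near z=51 mm. I'll lower 24 mm, with a 2 mm x correction, and check again.

Request:
{"api": "servo_tool", "payload": {"rows": [[[0,0.02,0.1],0],[[0,0.02,0.2],0],[[0,0.02,0.3],0],[[0,0.02,0.3],0],[[0,0.02,0.3],0]]}}

```text
time: 8.9
tool_pos: [0.5442, -0.1846, -0.0027]
ee_rot: [-3.14, -0.001, 1.656]
wrist_force: [0.3, -0.4, -0.5]
width: 0.0001
```

```bash
python3 st.py; python3 - <<'E'
from h import *
s=snap('scene','scene7');snap('wrist','wrist7')
p=robot.get_obs()['tool_pos']; r=np.load('rail.npz')
q=p-.0*r['y']
for dz in (.02,.025,.03,.035): print(dz,[((proj(s,p+a*r['y']+b*r['x']+[0,0,dz])-[245,130])*7).round().tolist() for a,b in ((0,0),(.008,0),(.008,-.0125),(-.008,-.0125))])
im=cv2.imread('pics/scene7.png')[130:205,245:335]; cv2.imwrite('pics/s7g.png',cv2.resize(im,None,fx=7,fy=7,interpolation=cv2.INTER_CUBIC))
im=cv2.imread('pics/wrist7.png')[40:260,190:340]; cv2.imwrite('pics/w7g.png',cv2.resize(im,None,fx=2.7,fy=2.7,interpolation=cv2.INTER_CUBIC))
E
```

```text
t 8.9 tool [ 0.5442 -0.1846 -0.0027] rot [-3.1395e+00 -1.3000e-03  1.6565e+00] want yaw 1.6570044760133549 w 0.00013523560973891663 F [ 0.27 -0.42 -0.53]
rail xyz mm [   0.2 -101.7   -2.7]
0.02 [[219.0, 373.0], [207.0, 379.0], [232.0, 388.0], [256.0, 376.0]]
0.025 [[219.0, 361.0], [207.0, 368.0], [233.0, 377.0], [257.0, 364.0]]
0.03 [[220.0, 350.0], [208.0, 356.0], [233.0, 365.0], [257.0, 353.0]]
0.035 [[221.0, 339.0], [208.0, 345.0], [234.0, 354.0], [258.0, 341.0]]
```

View pics/s7g.png

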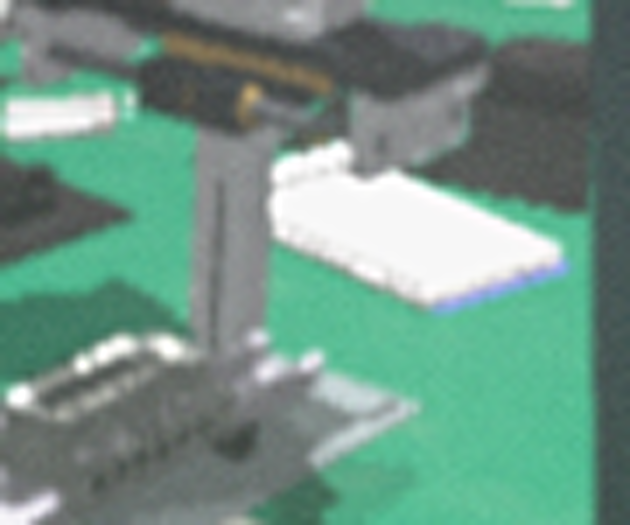

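View pics/w7g.png

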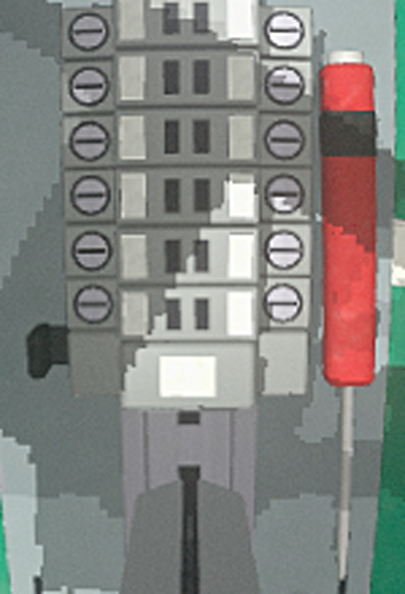

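By the slit's lower end, the offset is about 32 mm, so the tip is now at about z=29 mm. I'll lower 5 mm more and push the first stretch gently.

Request:
{"api": "servo_tool", "payload": {"rows": [[[0,0,0.03],0],[[0,0,0.06],0],[[0.05,0,0.06],0],[[0.1,0,0.06],0],[[0.15,0,0.06],0],[[0.2,0,0.06],0],[[0.24,0,0.06],0],[[0.28,0,0.06],0],[[0.32,0,0.06],0],[[0.36,0,0.06],0],[[0.4,0,0.06],0],[[0.4,0,0.06],0]]}}

```text
time: 10.0
tool_pos: [0.5424, -0.1526, -0.0061]
ee_rot: [3.141, -0.0, 1.657]
wrist_force: [0.5, -0.7, -1.4]
width: 0.0005
```

```bash
cat > look.py <<'E'
import sys
from h import *
n=sys.argv[1]
s=snap('scene','scene'+n);snap('wrist','wrist'+n)
a=cv2.resize(cv2.imread(f'pics/scene{n}.png')[130:235,205:325],(720,630),interpolation=cv2.INTER_CUBIC)[:560]
b=cv2.resize(cv2.imread(f'pics/wrist{n}.png')[20:260,190:340],None,fx=2.4,fy=2.4,interpolation=cv2.INTER_CUBIC)
cv2.imwrite(f'pics/s{n}g.png',a);cv2.imwrite(f'pics/w{n}g.png',b)
E
python3 st.py;python3 look.py 8
```

```text
t 10.0 tool [ 0.5424 -0.1526 -0.0061] rot [ 3.1413e+00 -3.0000e-04  1.6568e+00] want yaw 1.6570044760133549 w 0.00045342562208710457 F [ 0.49 -0.65 -1.4 ]
rail xyz mm [  1.2 -69.7  -6.1]
```

View pics/s8g.png

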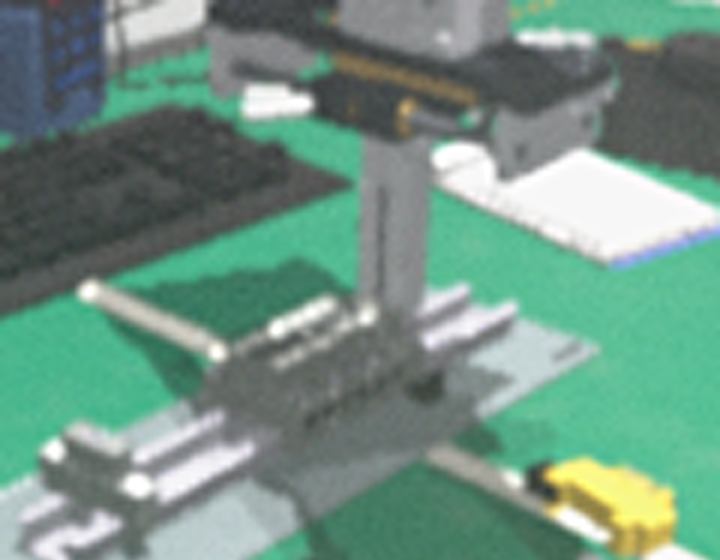

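View pics/w8g.png

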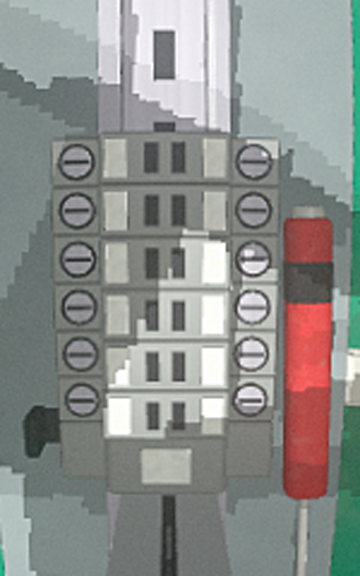

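Now the clamp is really being pushed: the row has advanced relative to the screwdriver and stays level and square. I'll continue.

Request:
{"api": "servo_tool", "payload": {"rows": [[[0.045,-0.005,0],0],[[0.09,-0.01,0],0],[[0.135,-0.01,0],0],[[0.18,-0.01,0],0],[[0.225,-0.01,0],0],[[0.27,-0.01,0],0],[[0.315,-0.01,0],0],[[0.36,-0.01,0],0],[[0.405,-0.01,0],0],[[0.45,-0.01,0],0],[[0.495,-0.01,0],0],[[0.54,-0.01,0],0]]}}

```text
time: 11.1
tool_pos: [0.5378, -0.1099, -0.0062]
ee_rot: [-3.142, -0.0, 1.656]
wrist_force: [0.0, -0.8, -0.6]
width: 0.0007
```

Request:
{"api": "servo_tool", "payload": {"rows": [[[0.04,0,0],0],[[0.08,0,0],0],[[0.12,0,0],0],[[0.16,0,0],0],[[0.2,0,0],0],[[0.24,0,0],0],[[0.28,0,0],0],[[0.32,0,0],0],[[0.36,0,0],0],[[0.4,0,0],0],[[0.44,0,0],0],[[0.44,0,0],0]]}}

```text
time: 12.1
tool_pos: [0.5347, -0.0743, -0.0062]
ee_rot: [-3.142, -0.001, 1.657]
wrist_force: [0.4, -0.6, -0.1]
width: 0.0007
```

```bash
python3 st.py;python3 look.py 9
```

```text
t 12.1 tool [ 0.5347 -0.0743 -0.0062] rot [-3.1416e+00 -9.0000e-04  1.6569e+00] want yaw 1.6570044760133549 w 0.0007176697564296871 F [ 0.37 -0.57 -0.12]
rail xyz mm [ 0.3  9.  -6.2]
```

View pics/w9g.png

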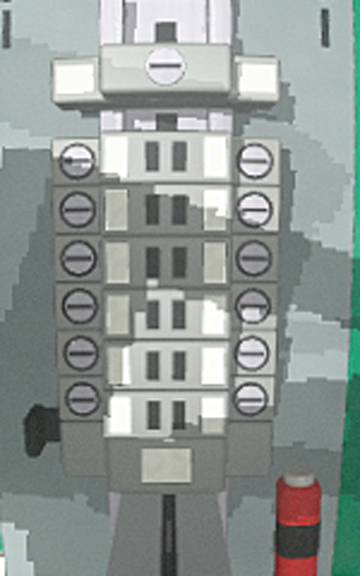

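View pics/s9g.png

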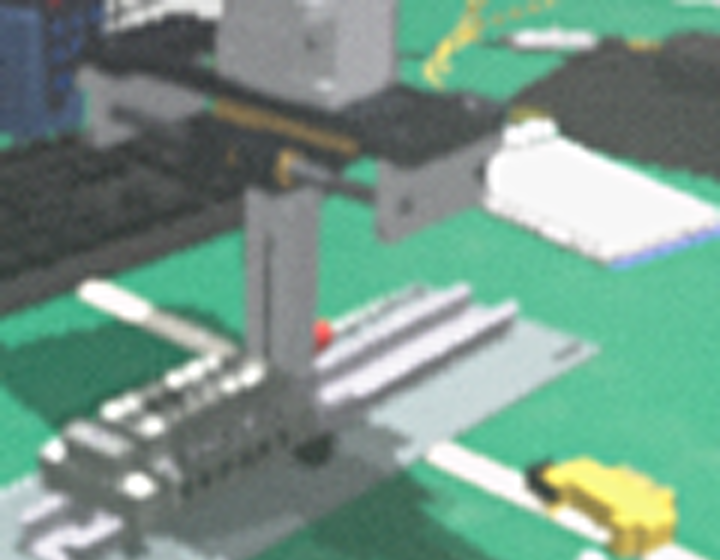

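A gap of about 8 mm is left. I'll close it slowly.

Request:
{"api": "servo_tool", "payload": {"rows": [[[0.02,0,0],0],[[0.04,0,0],0],[[0.06,0,0],0],[[0.075,0,0],0],[[0.09,0,0],0],[[0.1,0,0],0],[[0.11,0,0],0],[[0.12,0,0],0],[[0.12,0,0],0]]}}

```text
time: 12.95
tool_pos: [0.5341, -0.0656, -0.0062]
ee_rot: [3.141, 0.0, 1.656]
wrist_force: [0.7, -2.0, 0.7]
width: 0.0003
```

```bash
python3 st.py;python3 look.py 10
```

```text
t 12.95 tool [ 0.5341 -0.0656 -0.0062] rot [3.1414e+00 1.0000e-04 1.6565e+00] want yaw 1.6570044760133549 w 0.00028741963876206 F [ 0.67 -2.04  0.68]
rail xyz mm [ 0.4 17.7 -6.2]
```

View pics/w10g.png

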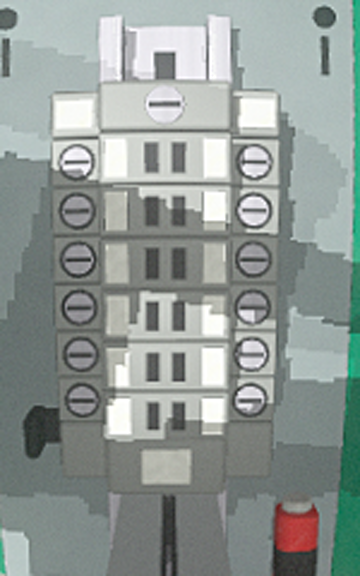

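Request:
{"api": "servo_tool", "payload": {"rows": [[[0.007,0,0],0],[[0.014,0,0],0],[[0.02,0,0],0],[[0.02,0,0],0]]}}

```text
time: 13.38
tool_pos: [0.5344, -0.0656, -0.006]
ee_rot: [3.141, 0.003, 1.656]
wrist_force: [0.5, -5.4, -1.5]
width: 0.0
```

Request:
{"api": "servo_tool", "payload": {"rows": [[[0.01,0,0],0],[[0.02,0,0],0],[[0.02,0,0],0],[[0.02,0,0],0]]}}

```text
time: 13.72
tool_pos: [0.5345, -0.0656, -0.0058]
ee_rot: [3.14, 0.006, 1.656]
wrist_force: [1.4, -8.2, -1.8]
width: 0.0004
```

```bash
python3 st.py;python3 look.py 11
```

```text
t 13.7167 tool [ 0.5345 -0.0656 -0.0058] rot [3.1405 0.0058 1.6559] want yaw 1.6570044760133549 w 0.00042685161127448286 F [ 1.4  -8.24 -1.76]
rail xyz mm [ 0.8 17.7 -5.8]
```

View pics/w11g.png

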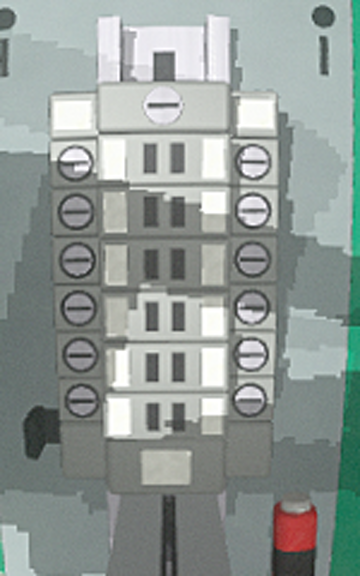

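The TCP stopped at 17.7 mm while the force rose to 8 N, so the row is tight against the bracket. I'll back off, move sideways to the robot's side, then line up on the tab at rail y=35.

Request:
{"api": "servo_tool", "payload": {"rows": [[[-0.08,0,0],0],[[-0.2,0,0],0],[[-0.2,0,-0.15],0],[[-0.2,-0.3,-0.15],0],[[-0.2,-0.6,-0.15],0],[[-0.2,-0.86,-0.15],0],[[0,-0.86,-0.15],0],[[0.19,-0.86,-0.15],0],[[0.19,-0.86,-0.15],0],[[0.19,-0.86,-0.15],0]]}}

```text
time: 14.65
tool_pos: [0.4643, -0.0527, 0.0066]
ee_rot: [3.14, -0.0, 1.658]
wrist_force: [0.8, 0.2, -0.2]
width: 0.0
```

```bash
python3 st.py;python3 look.py 12
```

```text
t 14.65 tool [ 0.4643 -0.0527  0.0066] rot [ 3.1404 -0.      1.6578] want yaw 1.6570044760133549 w 3.915545348925312e-06 F [ 0.84  0.18 -0.19]
rail xyz mm [-68.1  36.5   6.6]
```

```bash
python3 - <<'E'
from h import *
im=cv2.imread('pics/wrist12.png')[20:300,190:430]; cv2.imwrite('pics/w12h.png',cv2.resize(im,None,fx=2.1,fy=2.1,interpolation=cv2.INTER_CUBIC))
E
```

```text
(no output)
```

View pics/w12h.png

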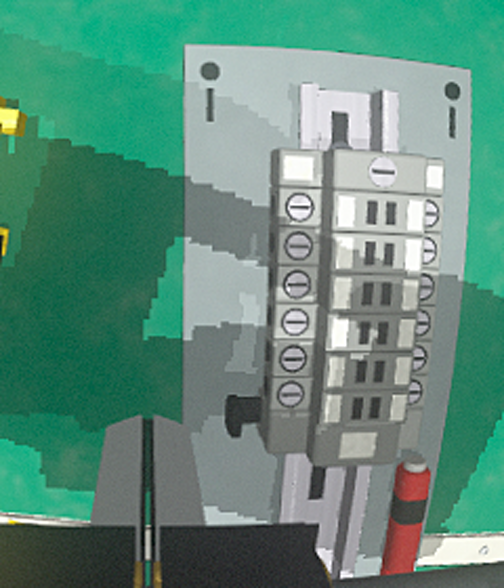

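View pics/s12g.png

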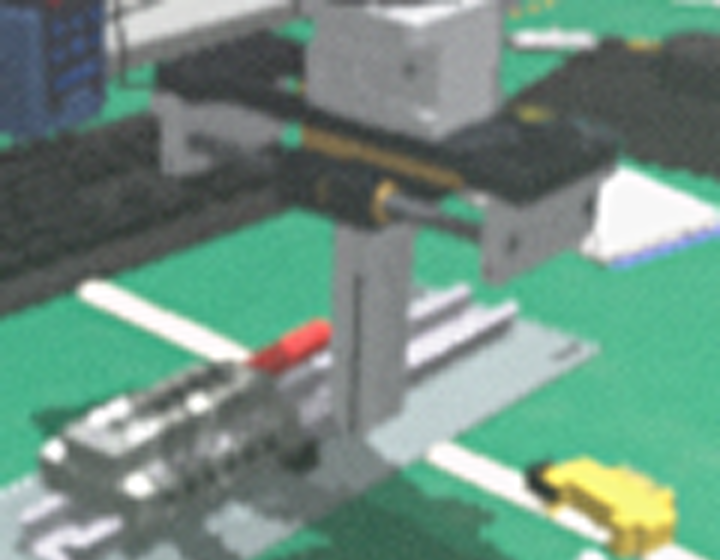

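```bash
cat > fw.py <<'E'
from h import *
r=np.load('rail.npz'); o,x,y=r['o'],r['x'],r['y']
def fish(w,u,v,z):
  K=w['camera_matrix'];T=w['world_from_camera']
  d=np.array([u-K[0,2],v-K[1,2]])/K[0,0]; th=np.hypot(*d); k=np.sin(th)/th
  d=T[:3,:3]@np.array([d[0]*k,d[1]*k,np.cos(th)]); return T[:3,3]+d*(z-T[2,3])/d[2]
def R(p): d=p-o; return (np.array([d@x,d@y])*1e3).round(1)
E
python3 - <<'E'
from fw import *
w=dict(np.load('pics/wrist12.npz'))
for n,u,v,h in (('tab outer top near',226,437,.024),('tab outer top far',226,397,.024),('clamp top free edge',345,463,.045),('clamp side low edge free',270,452,.034),('bracket/term1 edge',275,186,.048),('t1/t2',280,229,.048),('t6/clamp top',275,410,.048),('plateTL',185,44,.003)):
  print(n,R(fish(w,190+u/2.1,20+v/2.1,h)))
s=dict(np.load('pics/scene12.npz')); p=robot.get_obs()['tool_pos']
for dz in (.02,.025,.03,.035): print(dz,[((proj(s,p+a*y+b*x+[0,0,dz])-[205,130])*6).round().tolist() for a,b in ((.008,0),(.008,-.0125),(-.008,-.0125))])
E
```

```text
tab outer top near [-40.3  28.9]
tab outer top far [-40.9  43.9]
clamp top free edge [-3.  28.1]
clamp side low edge free [-26.4  27.6]
bracket/term1 edge [-32.1 115.2]
t1/t2 [-30.3 103. ]
t6/clamp top [-28.9  48.4]
plateTL [-54.7 164.5]
0.02 [[349.0, 466.0], [374.0, 476.0], [398.0, 461.0]]
0.025 [[350.0, 455.0], [374.0, 465.0], [398.0, 451.0]]
0.03 [[350.0, 444.0], [375.0, 454.0], [399.0, 440.0]]
0.035 [[350.0, 433.0], [375.0, 443.0], [399.0, 429.0]]
```

```bash
python3 - <<'E'
from h import *
im=cv2.imread('pics/scene12.png')[175:215,245:290]; cv2.imwrite('pics/s12h.png',cv2.resize(im,None,fx=14,fy=14,interpolation=cv2.INTER_CUBIC))
E
```

```text
(no output)
```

View pics/s12h.png

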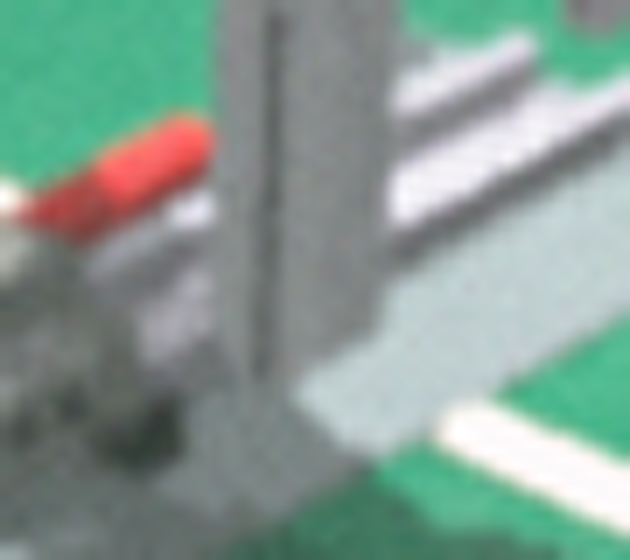

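The row reads closed: the free edge is at 28 (nominal 27), the t1/t2 seam at 103 and the bracket face at 115. The tab spans y≈29–44 with its face at x≈-40. I'll lower beside the tab.

Request:
{"api": "servo_tool", "payload": {"rows": [[[0,0,0.1],0],[[0,0,0.2],0],[[-0.01,0,0.3],0],[[-0.01,0,0.36],0],[[-0.01,0,0.36],0],[[-0.01,0,0.36],0]]}}

```text
time: 15.25
tool_pos: [0.4634, -0.0539, -0.0239]
ee_rot: [-3.14, -0.001, 1.656]
wrist_force: [0.5, -0.4, 0.0]
width: 0.0005
```

```bash
python3 st.py;python3 look.py 13;  python3 - <<'E'
from h import *
im=cv2.imread('pics/scene13.png')[175:220,240:290]; a=cv2.resize(im,None,fx=12,fy=12,interpolation=cv2.INTER_CUBIC)
cv2.imwrite('pics/s13h.png',a)
E
```

```text
t 15.25 tool [ 0.4634 -0.0539 -0.0239] rot [-3.1400e+00 -7.0000e-04  1.6561e+00] want yaw 1.6570044760133549 w 0.000524758192953878 F [ 0.5  -0.38  0.  ]
rail xyz mm [-69.1  35.5 -23.9]
```

View pics/s13h.png

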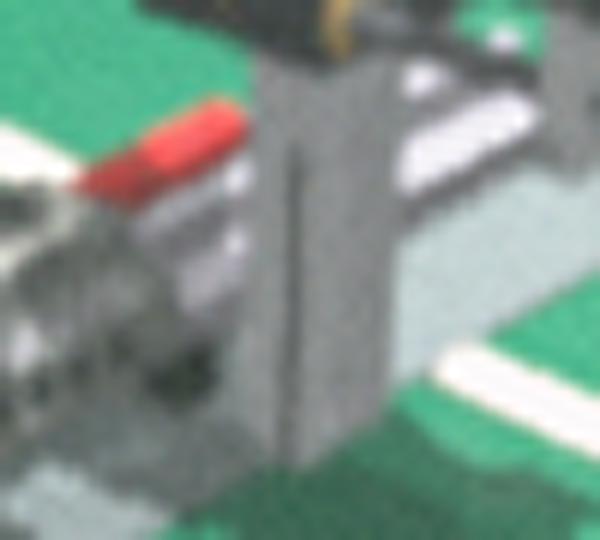

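View pics/wrist13.png

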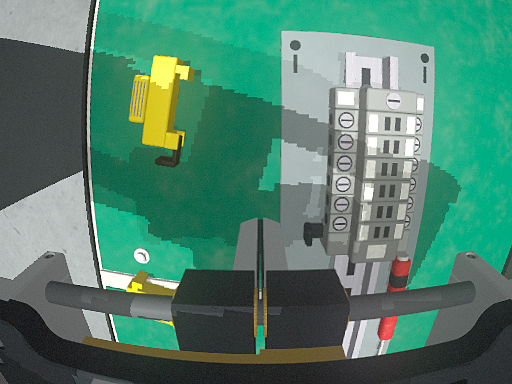

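Request:
{"api": "servo_tool", "payload": {"rows": [[[0,0.05,0],0],[[0,0.1,0],0],[[0,0.14,0],0],[[0,0.17,0],0],[[0,0.2,0],0],[[0,0.22,0],0],[[0,0.22,0],0]]}}

```text
time: 15.93
tool_pos: [0.4816, -0.0524, -0.0231]
ee_rot: [-3.141, -0.0, 1.657]
wrist_force: [-1.1, -0.1, -0.2]
width: 0.0005
```

```bash
python3 st.py;python3 look.py 14;  python3 - <<'E'
from h import *
im=cv2.imread('pics/wrist14.png')[150:300,230:400]; a=cv2.resize(im,None,fx=4,fy=4,interpolation=cv2.INTER_CUBIC)
cv2.imwrite('pics/w14h.png',a)
E
```

```text
t 15.9333 tool [ 0.4816 -0.0524 -0.0231] rot [-3.1411e+00 -1.0000e-04  1.6565e+00] want yaw 1.6570044760133549 w 0.0004993226630133011 F [-1.11 -0.12 -0.18]
rail xyz mm [-50.8  35.4 -23.1]
```

View pics/w14h.png

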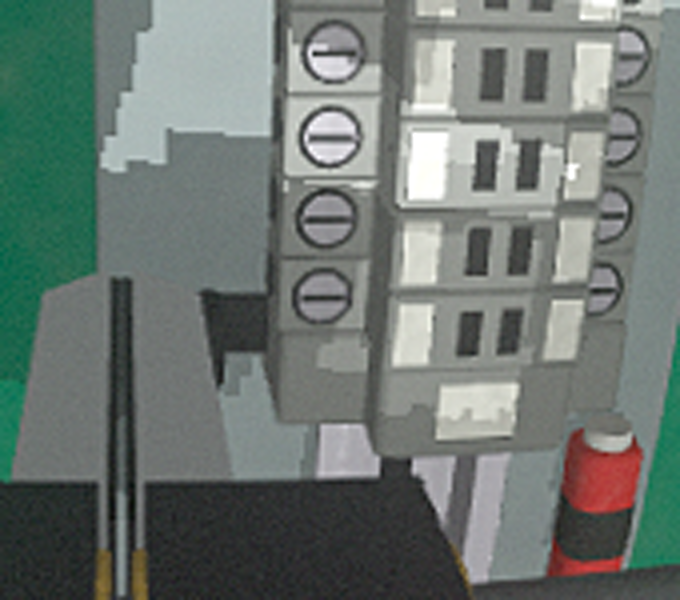

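Finger and tab are just meeting. I'll push on in small steps and watch the force.

Request:
{"api": "servo_tool", "payload": {"rows": [[[0,0.015,0],0],[[0,0.03,0],0],[[0,0.045,0],0],[[0,0.045,0],0]]}}

```text
time: 16.37
tool_pos: [0.4848, -0.0521, -0.0231]
ee_rot: [-3.141, -0.0, 1.656]
wrist_force: [-2.0, -0.5, 0.5]
width: 0.0001
```

Request:
{"api": "servo_tool", "payload": {"rows": [[[0,0.015,0],0],[[0,0.03,0],0],[[0,0.03,0],0]]}}

```text
time: 16.62
tool_pos: [0.4869, -0.0519, -0.0232]
ee_rot: [-3.14, -0.0, 1.656]
wrist_force: [-4.6, -0.6, 2.1]
width: 0.0004
```

```bash
python3 st.py;python3 look.py 15;  python3 - <<'E'
from h import *
im=cv2.imread('pics/wrist15.png')[150:300,230:400]; a=cv2.resize(im,None,fx=4,fy=4,interpolation=cv2.INTER_CUBIC)
cv2.imwrite('pics/w15h.png',a)
E
```

```text
t 16.6167 tool [ 0.4869 -0.0519 -0.0232] rot [-3.1400e+00 -2.0000e-04  1.6564e+00] want yaw 1.6570044760133549 w 0.00042601982647628354 F [-4.6  -0.56  2.14]
rail xyz mm [-45.5  35.4 -23.2]
```

View pics/w15h.png

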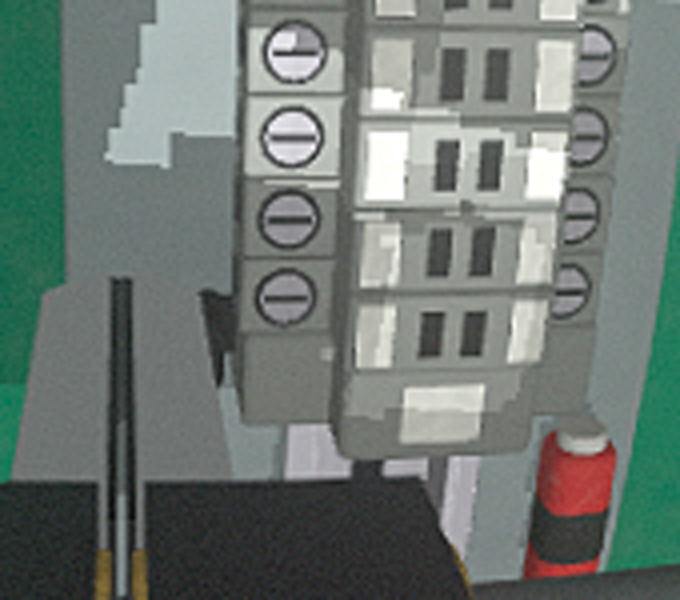

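Request:
{"api": "servo_tool", "payload": {"rows": [[[0,0.012,0],0],[[0,0.025,0],0],[[0,0.025,0],0]]}}

```text
time: 16.97
tool_pos: [0.4867, -0.0519, -0.0236]
ee_rot: [-3.136, -0.0, 1.656]
wrist_force: [-9.4, -1.2, 4.6]
width: 0.0003
```

Request:
{"api": "servo_tool", "payload": {"rows": [[[0,0.012,0],0],[[0,0.025,0],0],[[0,0.025,0],0],[[0,0.025,0],0]]}}

```text
time: 17.3
tool_pos: [0.4865, -0.0519, -0.024]
ee_rot: [-3.131, -0.001, 1.657]
wrist_force: [-11.8, -0.3, 7.0]
width: 0.0004
```

```bash
python3 st.py;python3 look.py 16
```

```text
t 17.3 tool [ 0.4865 -0.0519 -0.024 ] rot [-3.1309e+00 -5.0000e-04  1.6566e+00] want yaw 1.6570044760133549 w 0.00035873041624482396 F [-11.8   -0.33   7.01]
rail xyz mm [-45.8  35.5 -24. ]
```

It hit a hard stop at x≈-45.6 with 12 N, and adding the 12 mm half-width gives about -34, the "in" position. I'll retreat and check.

Request:
{"api": "servo_tool", "payload": {"rows": [[[0,-0.05,0],0],[[0,-0.2,0],0],[[0,-0.35,0],0],[[0,-0.35,-0.3],0],[[0,-0.35,-0.6],0],[[0,-0.35,-0.9],0],[[0,-0.35,-0.9],0],[[0,-0.35,-0.9],0]]}}

```text
time: 18.07
tool_pos: [0.4663, -0.0543, 0.0509]
ee_rot: [3.135, 0.001, 1.656]
wrist_force: [-0.5, 0.9, -0.5]
width: 0.0002
```

```bash
python3 st.py;python3 look.py 17;  python3 - <<'E'
from h import *
im=cv2.imread('pics/wrist17.png')[40:260,230:430]; a=cv2.resize(im,None,fx=2.7,fy=2.7,interpolation=cv2.INTER_CUBIC)
cv2.imwrite('pics/w17h.png',a)
E
```

```text
t 18.0667 tool [ 0.4663 -0.0543  0.0509] rot [3.1348e+00 1.5000e-03 1.6564e+00] want yaw 1.6570044760133549 w 0.0001815299793193874 F [-0.45  0.92 -0.46]
rail xyz mm [-66.2  34.8  50.9]
```

View pics/w17h.png

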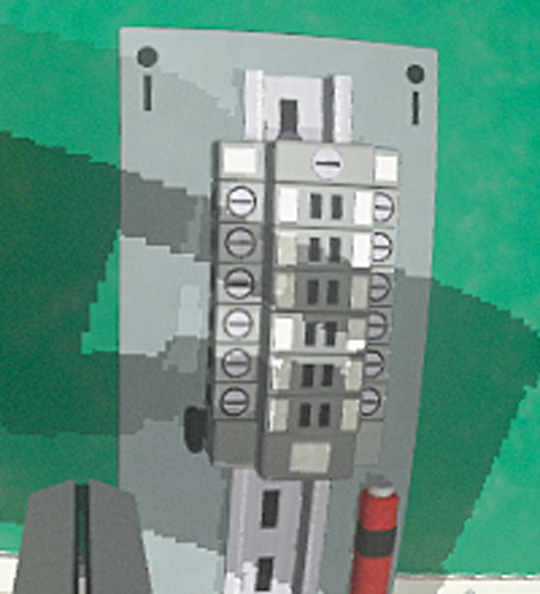

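View pics/s17g.png

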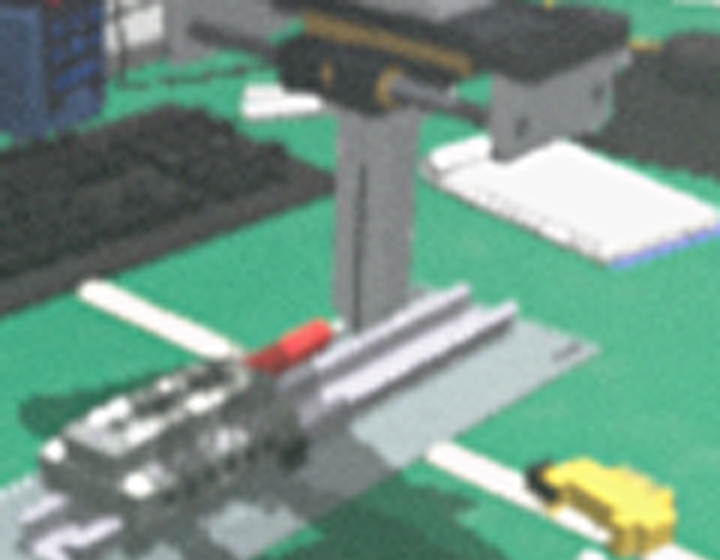

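```bash
python3 - <<'E'
from fw import *
w=dict(np.load('pics/wrist17.npz'))
f=lambda u,v,h:R(fish(w,230+u/2.7,40+v/2.7,h))
for n,u,v,h in (('tab outer far top',184,406,.024),('tab outer near top',188,448,.024),('clamp shoulder near corner',213,464,.034),('clamp top near edge L',258,472,.045),('clamp top near edge R',350,478,.045),('t1 front edge L',214,180,.048),('t6/clamp seam',262,428,.048),('plate L edge',119,430,.003)): print(n,f(u,v,h))
im=w['pixels'].astype(int)
# dark mask for tab
m=(im.max(2)<60); m[:185]=0;m[212:]=0;m[:,:290]=0;m[:,312:]=0
ys,xs=np.nonzero(m); print(xs.min(),xs.max(),ys.min(),ys.max()); print('tab left edge',R(fish(w,np.percentile(xs,3)-.5,np.median(ys),.024)),R(fish(w,np.percentile(xs,3)-.5,np.median(ys),.017)))
w=dict(np.load('pics/wrist12.npz')); im=w['pixels'].astype(int)
m=(im.max(2)<60); m[:200]=0;m[230:]=0;m[:,:290]=0;m[:,314:]=0
ys,xs=np.nonzero(m); print('before',R(fish(w,np.percentile(xs,3)-.5,np.median(ys),.024)))
E
```

```text
tab outer far top [-35.   44.1]
tab outer near top [-33.1  30. ]
clamp shoulder near corner [-26.5  28.3]
clamp top near edge L [-14.6  29.7]
clamp top near edge R [15.1 27.2]
t1 front edge L [-31.7 114.9]
t6/clamp seam [-15.1  44.6]
plate L edge [-54.3  29.2]
299 307 185 206
tab left edge [-34.4  37.3] [-33.4  35. ]
before [-40.8  38.5]
```

The tab face moved from about -40.8 to -34.4 mm (nominal -40 to -34), and the row sits in its closed-up place. I'm handing in.

```bash
python3 -c "
from bench import robot
print(robot.close_job())"
```

```text
the job is handed in; nothing more can be done
None
```

The row is pushed tight against the end bracket and the clamp's locking tab is in. I handed the job in at about 18 s of the 51 s allowed; no verdict was reported.

- **False first pass:** my first push passed over the row without touching it. The real fingertips sit about 30 mm above the reported TCP. I measured this in the scene camera, backed off, lowered the tool and pushed again.
- **Closing the row:** the second push stopped hard at TCP y = 17.7 mm, with the force rising to about 8 N. In the wrist view taken after locking, the clamp's free face reads about 27–30 mm (nominal 27). The terminal 1–bracket seam reads about 115 mm, and no gaps are visible.
- **Locking the tab:** the push ended at a hard stop at about 12 N. The tab face then measured about −34.4 mm, against −40.8 mm before (nominal −34 in, −40 out).
- **Clamp and gripper:** the fingers stayed shut throughout, so nothing was gripped. At hand-in the gripper was clear of everything.
- **Bystanders:** in the pictures the screwdriver looked unmoved, though I did not measure it. I did not check the spare terminal or the transceiver again, and no move was made near them.

**Disagreements:** besides the TCP offset, hand-picked image points scattered by 1–3 mm. Seen that way, the clamp's edge looks up to 0.08 rad off square, which is right at the limit. I put that down to the picking, since the clamp looks square in the pictures.

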